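Clear the vial feeder and hold its tensioner back

ROBOT

A 7-joint arm with a two-finger parallel gripper is mounted at the origin on the work surface. World frame = base frame: x ahead of the robot, y to its left, z up, the work surface at z = 0. Lengths are in m, angles in rad, forces in N, time in s.
With the tool pointing down it reaches from about 0.35 to 0.9 m from the base axis. Payload 8.1 kg.
Tool frame: the origin (TCP) lies on the front face of the gripper's body, between the roots of the fingers; the fingertips stand 66 mm ahead of it and the grasp point (between the pads) lies 47 mm ahead of it (arm.finger_overhang is the distance from the TCP to the fingertips, in m); z points along the fingers, y is the line along which they close (so a half turn about z gives the same grasp; the last joint's range is limited). The gripper opens to 92 mm and grips with 3 to 60 N. Pads are 19 mm wide; open, the fingers measure 130 mm over their backs; the gripper's body (75 mm by 190 mm) begins 47 mm behind the grasp point.
Start: joints at [1.054, 0.434, 0.025, 1.573, -0.012, 1.134, -0.075], TCP at [0.251, -0.572, 0.292] pointing down, gripper open.
Joint ranges: [-2.62, 2.62], [-0.44, 2.09], [-1.27, 1.32], [0.08, 2.57], [-1.32, 4.46], [0.12, 2], [-2.74, 2.74]. Speed limits (rad/s): [2.22, 2.22, 3.01, 3.01, 3.14, 3.14, 3.14].

INTERFACE

Orientations are given as a rotation vector (axis times angle).
In Python, from cell import readout, cams, workorder, spotter, arm gives the robot as it stands.
- The arm moves only by the tool drive_effector, called after "Request:" as a command line: name --argument value ..., lists and objects as JSON in quotes. Schema: {"type":"object","properties":{"rows":{"type":"array","items":{"type":"array","items":{"type":"array","items":{"type":"number"},"minItems":5,"maxItems":5},"minItems":1,"maxItems":10},"minItems":1,"maxItems":1},"force":{"type":"number"},"only":{"type":"string"},"quiet":{"type":"boolean"},"lines":{"type":"string"}},"required":["rows"],"additionalProperties":false}. rows is a list that holds a single list of rows (three levels of brackets), with 1 to 10 rows, each of 5 numbers: dx, dy, dz in shares of the most that a row can go, 1 being 50 mm, then a turn about the tool's z in a scale on which 1.0 is 180 degrees, then the opening from 0.0 (shut) to 1.0 (fully open); each row shifts and turns the commanded pose from where the row before left it, along the tool's axes as they then stand; what a row does not reach is not made up. A row lasts 1/10 s, in which the tool goes at most 0.05 m and 0.15 rad, less where a joint would pass 70% of its speed; a pose out of reach is approached as far as the arm can. The fingers move at their own pace and stop on an object; force is the grip in N (left out, the last holds). Time passes only in rows, so rows that do not move let the fingers close. The tool returns the time, the measured TCP pose, the force, the opening and the grip force at its end. only (a regular expression) keeps the lines of the reply that match it, lines (a string "A,B") keeps lines A to B, and quiet returns only ok. A shift or turn number past 1, either way, is cut back to 1. Input that does not fit is refused with a message, and nothing moves.
- readout.observe(): the state, without advancing time (a new reading comes with each control period).
- cams.get_image(name): name is "scene" or "side" or "wrist"; returns a dict with "image" (480x640x3 uint8, blue, green, red), "fx", "fy", "cx", "cy" (pixels), "distortion" ([k1, k2, p1, p2, k3] as OpenCV has them; the pictures are not rectified), "cam_to_world" (4x4, takes a point from camera to world coordinates); the wrist camera has in their place "mount" (4x4, takes a point from camera to tool coordinates, whose origin is the TCP and whose axes are the flange's). Camera axes: x right, y down, z forward; pixel columns grow to the right and rows downward; lengths in m; the calibration is good to about 2 mm. A picture is of the moment at which its call begins: read the wrist's pose just before it. There is no depth.
- workorder.sign_off(): hands the job in; it is judged then, once.
Trained networks look in a picture, given as the dict that the camera call returned (one of the last four; its "shot" number tells which), for a name from the list of things; names that differ only in an ending like _2 or _b are one class to them, and where a whole thing is asked for, a point or a joint stands for the part that bears it (a point fixed in the world has none). Each returns a list of dicts, best first, with "score" (0 to 1); they miss things now and then, are a little off and sometimes report something else, mostly with a low value. They report only what shows in the picture. A call takes as long as a camera call. They do not tell look-alikes from the thing itself.
- spotter.boxes_of(picture, name): "centre" ([x, y, z] in m, in the coordinates of the camera as it stood for that picture, good to about 4 mm: the middle of the surface that is visible of it).
The state is a dict: "clock": time; "joints": joint angles; "dq": joint speeds; "joint_efforts": joint torques, N m; "position": TCP position; "ee_rot": TCP orientation; "force": force on the tool from outside, world axes, zero at the start; "ft_torque": the same for the moment, N m; "width": opening from 0.0 (shut) to 1.0 (fully open); "gripper_force": force on a finger pad.
Only numpy, scipy, OpenCV 4.12 (cv2) and the standard library are available. Lean on these libraries where they do the work, as an engineer would, in place of code of your own. Each camera call takes 0.05 s, during which the arm holds its last target. There are 200 camera calls.

TASK

A vial has tipped over on the feeder's free-spinning turntable: lift it off, lower it into the open bin and leave it lying there, keeping the two standing vials upright on the turntable and leaving the beaker and screwdriver alone. Then push the sprung tensioner arm, the one with the upright thumb tab, away from the turntable, past the ratchet click and right back to its end stop, so the drive roller is well clear of the disc. Finish while still holding it there: if you let go it springs back to the click, and that is not enough.

Things in the scene. Friction and masses are not known exactly. Their poses are not given: they have to be found in the camera images.
- feeder: Fixed vial feeder on the bench: grey base plate 290 x 360 mm (local x -145..145, y -235..125, top at z 14 mm). Origin: on the bench under the turntable's axis; z up. The turntable is centred on the origin; the tensioner arm lies along its -y side, at rest parallel to local x. A short round stop pin (top at z 60 mm) marks the end of the arm's travel.
- tensioner_pivot (a point): The tensioner arm's vertical hinge axis, at the feeder's local x -110, y -140 mm, at z 60 mm. The arm is a flat steel bar, z 50-60 mm, on a ratchet hub of 84 mm diameter; at rest it runs along the feeder's +x past a black rubber drive roller (38 mm, under the bar, at the disc's rim) to the thumb tab. The spring-loaded pawl rides on the hub from a steel block (top z 66 mm) 77 mm to local -y.
- turntable (a joint): Angle (rad) of the freely spinning aluminium turntable, about the vertical through the feeder's origin, counter-clockwise from above positive, at any start angle. Disc of 240 mm diameter, upper face at z 40 mm above the bench, rim 3 mm higher (43 mm) and 4 mm wide. It turns at the slightest push, carrying all that lies on it.
- tensioner (a joint): Arm angle (rad): 0 at rest, grows clockwise seen from above as the tab moves to the feeder's -y, away from the turntable. Spring: 2.5 N at the tab at rest, 6.5 N at the end, plus up to 3 N while the pawl climbs its tooth (0.05-0.21). Click at about 0.25; released beyond it, the arm springs back only to there. End stop at 0.42 (tab moved about 64 mm); held back means above 0.35.
- thumb_tab (a point): Upright flat steel tab at the free end of the tensioner arm, 30 mm along the arm (its x), 10 mm thick (its y, the direction of travel; it is pushed towards its -y), 50 mm tall; it stands from z 60 to 110 mm above the bench. Origin: centre of its foot, z 60 mm, 155 mm from the arm's pivot. It turns with the arm; at rest its axes are parallel to the feeder's.
- pawl (a joint): Slide (m) of the pawl: 0 to 0.001 seated on the hub; rises to about 0.004 as it climbs the tooth, and drops back with the click.
- tipped_vial: The tipped vial: clear glass with white cap, 28 mm diameter, 61 mm long, about 30 g, lying on its side on the turntable. Origin: its centre, on its axis (z 54 mm at the start); x along its length towards the cap.
- standing_vial_a: A like vial standing upright on the turntable, 28 mm diameter, 61 mm tall. Origin: centre of its underside (z 40 mm); z up. It stays on the turntable.
- standing_vial_b: The other standing vial, the same in every way.
- bin: Fixed open grey bin, 160 mm (x) x 130 mm (y) x 60 mm tall outside, walls and floor 4 mm thick. Origin: centre of its underside, on the bench; z up.
- beaker: Loose white plastic beaker, 80 mm diameter at the rim, 100 mm tall; origin at the centre of its underside. Not to be disturbed.
- screwdriver: Loose screwdriver with orange handle, 170 mm long, lying on the bench. Not to be disturbed.
There are look-alikes about, which are no part of the job. Of the things like the bin, leave any that is orange or pink; of the rest the larger one is meant.

How it is judged:
By the outcome, as a careful person would: the job done as asked, in the order asked, and still so for the second after the job is handed in, while the arm keeps its last pose, push and grip.
It also fails if it takes over 58 s, if anything falls off the work surface, if the arm or the gripper's body presses on something with over 40 N, if the wrist force passes 120 N, or if a joint passes its speed limit or range.

## Working session

There is one attempt and no reset: what is moved stays moved. The work goes in short steps, Python scripts to look and compute and a tool call to move; the robot and the scene stay as the last step left them, time stands still between calls to the robot, and variables do not carry over. Pictures are saved under pics/ and viewed, at most 10 in all, crops included, and the job is handed in when it is done.

```bash
ls; mkdir -p pics; cat > h.py <<'E'
import numpy as np, cv2
from scipy.spatial.transform import Rotation as R
from cell import readout, cams, workorder, spotter, arm
def shot(n):
    s=readout.observe(); p=cams.get_image(n)
    if 'cam_to_world' in p: T=np.array(p['cam_to_world'])
    else:
        W=np.eye(4); W[:3,:3]=R.from_rotvec(s['ee_rot']).as_matrix(); W[:3,3]=s['position']; T=W@np.array(p['mount'])
    return p,T
def find(p,T,n,k=4):
    o=[]
    for d in spotter.boxes_of(p,n)[:k]:
        c=np.array(d['centre']); w=(T@np.append(c,1))[:3]
        px=proj(p,T,w); o.append((d['score'],w.round(3),px.round(0)))
    return o
def proj(p,T,w):
    Ti=np.linalg.inv(T); K=np.array([[p['fx'],0,p['cx']],[0,p['fy'],p['cy']],[0,0,1.]])
    return cv2.projectPoints(np.array([w],float),cv2.Rodrigues(Ti[:3,:3])[0],Ti[:3,3],K,np.array(p['distortion'],float))[0].ravel()
def ray(p,T,uv,z):
    K=np.array([[p['fx'],0,p['cx']],[0,p['fy'],p['cy']],[0,0,1.]])
    q=cv2.undistortPoints(np.array([[uv]],float),K,np.array(p['distortion'],float)).ravel()
    d=T[:3,:3]@np.array([q[0],q[1],1]); o=T[:3,3]; return o+d*(z-o[2])/d[2]
E
python3 - <<'E'
from h import *
s=readout.observe(); print(s['position'],s['ee_rot'],s['clock'],s['width'],R.from_rotvec(s['ee_rot']).as_matrix().round(3))
for c in ['scene','side']:
    p,T=shot(c); cv2.imwrite(f'pics/{c}0.png',p['image']); print(c,T[:3,3].round(2))
    for n in ['feeder','tensioner_pivot','thumb_tab','turntable','tipped_vial','standing_vial_a','bin','beaker','screwdriver','pawl']:
        print(n,[(round(a,2),list(b),list(x)) for a,b,x in find(p,T,n)])
E
```

```text
pics
[ 0.25111941 -0.57190036  0.29144646] [-3.07314462e+00 -6.44929379e-01  7.14834518e-04] 0.0 1.0026420550156647 [[ 0.916  0.402 -0.001]
 [ 0.402 -0.916  0.001]
 [-0.    -0.002 -1.   ]]
scene [1.06 0.9  1.31]
feeder [(0.58, [np.float64(0.532), np.float64(0.129), np.float64(0.039)], [np.float64(346.0), np.float64(286.0)])]
tensioner_pivot [(0.89, [np.float64(0.529), np.float64(0.131), np.float64(0.044)], [np.float64(348.0), np.float64(286.0)])]
thumb_tab [(0.59, [np.float64(0.425), np.float64(0.033), np.float64(0.058)], [np.float64(359.0), np.float64(249.0)])]
turntable [(0.75, [np.float64(0.587), np.float64(0.112), np.float64(0.085)], [np.float64(328.0), np.float64(281.0)]), (0.64, [np.float64(0.536), np.float64(0.162), np.float64(0.04)], [np.float64(351.0), np.float64(294.0)])]
tipped_vial [(0.48, [np.float64(0.562), np.float64(0.232), np.float64(0.068)], [np.float64(357.0), np.float64(310.0)])]
standing_vial_a [(0.66, [np.float64(0.478), np.float64(0.146), np.float64(0.084)], [np.float64(365.0), np.float64(274.0)]), (0.5, [np.float64(0.589), np.float64(0.11), np.float64(0.087)],
[... 1546 characters left out ...]
0)])]
standing_vial_a [(0.61, [np.float64(0.586), np.float64(0.1), np.float64(0.082)], [np.float64(326.0), np.float64(196.0)])]
bin [(0.89, [np.float64(0.762), np.float64(-0.385), np.float64(0.014)], [np.float64(448.0), np.float64(303.0)]), (0.72, [np.float64(0.322), np.float64(-0.578), np.float64(0.001)], [np.float64(312.0), np.float64(418.0)]), (0.59, [np.float64(0.353), np.float64(-0.329), np.float64(0.01)], [np.float64(294.0), np.float64(328.0)]), (0.56, [np.float64(0.55), np.float64(-0.329), np.float64(0.018)], [np.float64(366.0), np.float64(307.0)])]
beaker [(0.17, [np.float64(0.585), np.float64(0.101), np.float64(0.083)], [np.float64(325.0), np.float64(195.0)])]
screwdriver []
pawl []
```

View pics/scene0.png

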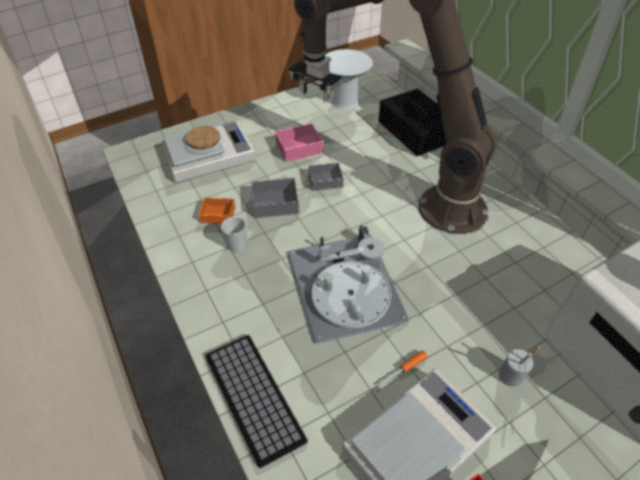

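View pics/side0.png

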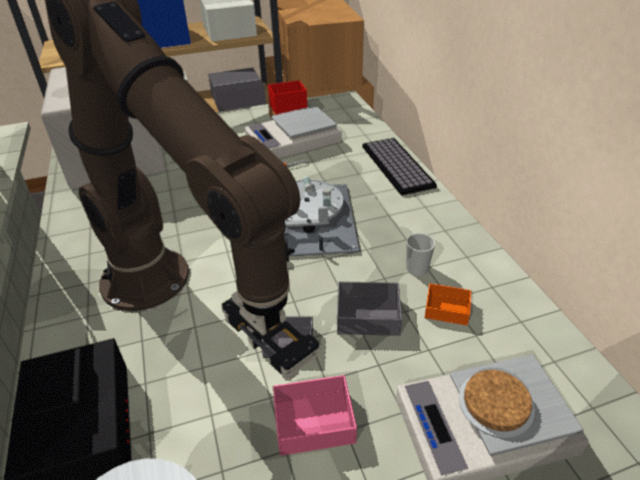

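The candidates for the bin are pink (299,142), orange (217,210), small grey (325,176) and large grey (275,197). I choose the large grey one, at about (0.55,-0.35). For the tipped vial, the one lying at scene (357,310) is the target, while (327,280) and (365,274) are standing. The tensioner tab is near (321,245) and its hub near (370,245). I'll move over the feeder for the close look.

Careful with the scale: shifts go in shares of 50 mm and turns go in shares of 180 degrees. That gives: 0.034 m is 0.68, -0.033 m is -0.66.

Request:
drive_effector --rows '[[[0.68, -0.66, -0.2, 0, 1], [0.68, -0.66, -0.2, 0, 1], [0.68, -0.66, -0.2, 0, 1], [0.68, -0.66, -0.2, 0, 1], [0.68, -0.66, -0.2, 0, 1], [0.68, -0.66, -0.2, 0, 1], [0.68, -0.66, -0.2, 0, 1], [0.68, -0.66, -0.2, 0, 1], [0.68, -0.66, -0.2, 0, 1], [0.68, -0.66, -0.2, 0, 1]]]'

```text
clock: 2.1
position: [0.4302, -0.1316, 0.393]
ee_rot: [3.074, 0.645, 0.001]
force: [0.7, -1.2, 0.6]
width: 0.996
gripper_force: 0.0
```

Request:
drive_effector --rows '[[[0.68, -0.66, 0, 0, 1], [0.68, -0.66, 0, 0, 1], [0.68, -0.66, 0, 0, 1], [0.68, -0.66, 0, 0, 1], [0, 0, 0, 0, 1], [0, 0, 0, 0, 1]]]'

```text
clock: 2.7
position: [0.5015, 0.0432, 0.392]
ee_rot: [-3.074, -0.649, 0.001]
force: [-0.1, -0.7, -0.3]
width: 1.003
gripper_force: 0.0
```

```bash
cat > look.py <<'E'
from h import *
import sys
p,T=shot('wrist'); cv2.imwrite(f'pics/{sys.argv[1]}.png',p['image']); s=readout.observe()
print(s['clock'],s['position'].round(3) if hasattr(s['position'],'round') else s['position'],s['joints'],s['force'])
print(R.from_rotvec(s['ee_rot']).as_matrix().round(3).tolist(), 'cam',T[:3,3].round(3),T[:3,2].round(2))
for n in sys.argv[2:]: print(n,[(round(a,2),b.tolist(),x.tolist()) for a,b,x in find(p,T,n)])
E
python3 look.py w1 tipped_vial standing_vial_a thumb_tab turntable tensioner_pivot feeder
```

```text
2.75 [0.501 0.042 0.392] [ 0.16795932  0.19898145 -0.42917165  1.67578111  0.08624311  1.28606936
 -1.43490756] [-0.04733366 -0.15161449  0.21563638]
[[0.916, 0.402, -0.0], [0.402, -0.916, -0.001], [-0.001, 0.0, -1.0]] cam [0.571 0.074 0.487] [-0.26 -0.11 -0.96]
tipped_vial [(0.72, [0.557, 0.222, 0.072], [184.0, 78.0])]
standing_vial_a [(0.95, [0.589, 0.105, 0.107], [299.0, 96.0]), (0.83, [0.482, 0.142, 0.101], [226.0, 183.0]), (0.39, [0.555, 0.22, 0.071], [185.0, 81.0])]
thumb_tab [(0.91, [0.413, 0.03, 0.063], [302.0, 269.0])]
turntable [(0.74, [0.541, 0.158, 0.041], [243.0, 121.0])]
tensioner_pivot [(0.56, [0.527, 0.098, 0.044], [287.0, 155.0]), (0.19, [0.483, 0.142, 0.102], [226.0, 182.0])]
feeder [(0.75, [0.534, 0.098, 0.04], [290.0, 149.0])]
```

View pics/w1.png

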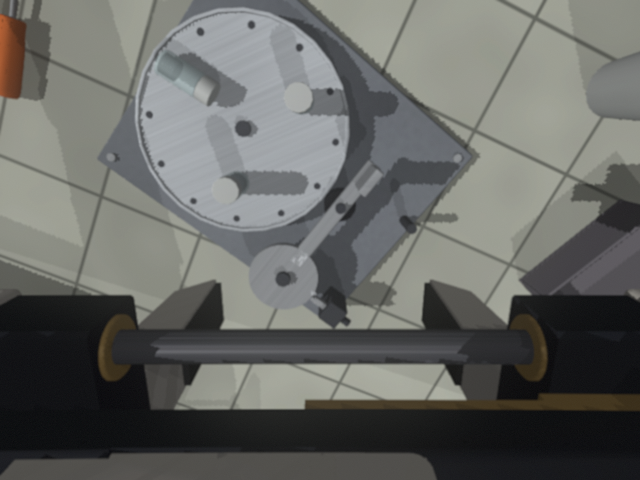

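The picture shows the tipped vial from its base (163,64) to its cap (207,92). The standing vials are at (298,97) and (226,188), the hub is at (283,276), the tab at (370,176), the stop pin at (407,223) and the disc axis at (243,128).

```bash
python3 - <<'E'
from h import *
p,T=shot('wrist')
g=lambda uv,z:ray(p,T,uv,z)[:2].round(4)
C=g((243,128),.04);P=g((283,276),.062)
# feeder yaw from pivot local (-.11,-.14)
d=P-C; yaw=np.arctan2(d[1],d[0])-np.arctan2(-.14,-.11)
print('C',C,'P',P,'len',np.hypot(*d),'(0.178) yaw',yaw)
M=np.array([[np.cos(yaw),-np.sin(yaw)],[np.sin(yaw),np.cos(yaw)]])
print('corners bolts',g((458,157),.016),g((112,157),.016), M.T@(g((458,157),.016)-C),M.T@(g((112,157),.016)-C))
tab=C+M@[.045,-.14]; print('tab foot pred',tab, proj(p,T,[*tab,.06]),proj(p,T,[*tab,.11]))
print('pin local',M.T@(g((405,215),.06)-C))
a,b=g((163,64),.054),g((207,92),.054); print('vial',a,b,np.hypot(*(b-a)),(a+b)/2,np.arctan2(*(b-a)[::-1]), M.T@((a+b)/2-C))
for v in [(298,97),(226,188)]: print('st',g(v,.101),M.T@(g(v,.101)-C))
s,Ts=shot('scene'); q=shot('side')
for n,c,TT in (('scene',s,Ts),('side',*q)):
  print([(x[0],x[1]) for x in find(c,TT,'bin',5)],[x[1] for x in find(c,TT,'beaker',5)])
  cv2.imwrite(f'pics/{n}crop.png',cv2.resize(c['image'][140:260,180:380] if n=='scene' else c['image'][200:360,280:480],None,fx=3,fy=3))
E
```

```text
C [0.5345 0.1537] P [0.3943 0.046 ] len 0.17679177017044656 (0.178) yaw -0.24978672587533568
corners bolts [ 0.6058 -0.0943] [0.4365 0.2922] [ 0.13039215 -0.22267819] [-0.12919541  0.10997634]
tab foot pred [0.54349581 0.006921  ] [365.03906777 175.09016838] [370.48559887 181.13445374]
pin local [ 0.0381709  -0.20585287]
vial [0.5623 0.2498] [0.5549 0.1991] 0.05123719352189385 [0.5586  0.22445] -1.7157295299499644 [0.00586285 0.07451174]
st [0.5875 0.104 ] [ 0.06364086 -0.03505611]
st [0.4771 0.1381] [-0.05176232 -0.02930498]
[(0.88, array([ 0.32 , -0.605,  0.026])), (0.6, array([ 0.752, -0.409,  0.015])), (0.58, array([ 0.361, -0.331,  0.017]))] [array([ 0.749, -0.207,  0.071])]
[(0.93, array([ 0.763, -0.384,  0.014])), (0.92, array([ 0.321, -0.58 ,  0.005])), (0.82, array([ 0.549, -0.331,  0.022])), (0.71, array([ 0.335, -0.346,  0.013]))] [array([0.53 , 0.146, 0.042])]
```

View pics/scenecrop.png

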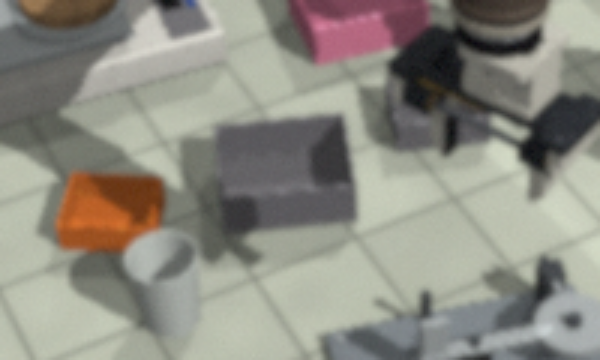

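The large grey bin is at about (0.55,-0.34). It shows in the crop at (285,170), beside the orange bin (110,210), the small grey one (430,110) and the beaker (160,280). The feeder geometry checks out: the pivot distance is 177 against 178 mm, the bolts are symmetric and the tab prediction matches. I'll go above the tipped vial and turn.

Converted, -0.036 m is -0.72, 0.031 m is 0.62, -0.145 rad is -0.0462.

Request:
drive_effector --rows '[[[0.62, -0.72, 0.2, 0, 0.8], [0.62, -0.72, 0.2, 0, 0.8], [0.62, -0.72, 0.2, 0, 0.8], [0.62, -0.72, 0.2, 0, 0.8], [0, 0, 0.6, -0.0462, 0.7], [0, 0, 0.6, -0.0462, 0.7], [0, 0, 0.6, -0.0462, 0.7], [0, 0, 0.6, -0.0462, 0.7], [0, 0, 0, -0.0462, 0.7], [0, 0, 0, -0.0462, 0.7]]]' --force 10

```text
clock: 4.4
position: [0.5566, 0.2235, 0.2308]
ee_rot: [-2.51, -1.888, 0.004]
force: [0.3, -0.1, 1.0]
width: 0.701
gripper_force: 0.0
```

Request:
drive_effector --rows '[[[0, 0, 0, -0.0462, 0.7], [0, 0, 0, 0, 0.7], [0, 0, 0, 0, 0.7]]]'

```text
clock: 4.7
position: [0.5572, 0.2237, 0.2321]
ee_rot: [-2.378, -2.053, 0.0]
force: [-0.1, -0.4, -0.6]
width: 0.697
gripper_force: 0.0
```

```bash
python3 look.py w2 tipped_vial standing_vial_a
```

```text
4.75 [0.557 0.224 0.232] [-0.00313923  0.54678971 -0.69140114  1.66752729  0.38777625  1.0687608
 -0.95889288] [-0.26467098  0.22326968  0.05859779]
[[0.146, 0.989, -0.0], [0.989, -0.146, 0.0], [0.0, -0.0, -1.0]] cam [0.568 0.299 0.327] [-0.04 -0.28 -0.96]
tipped_vial [(0.87, [0.558, 0.226, 0.068], [324.0, 236.0])]
standing_vial_a [(0.84, [0.588, 0.115, 0.097], [388.0, 388.0]), (0.71, [0.534, 0.198, 0.039], [300.0, 263.0]), (0.61, [0.489, 0.141, 0.101], [243.0, 378.0])]
```

View pics/w2.png

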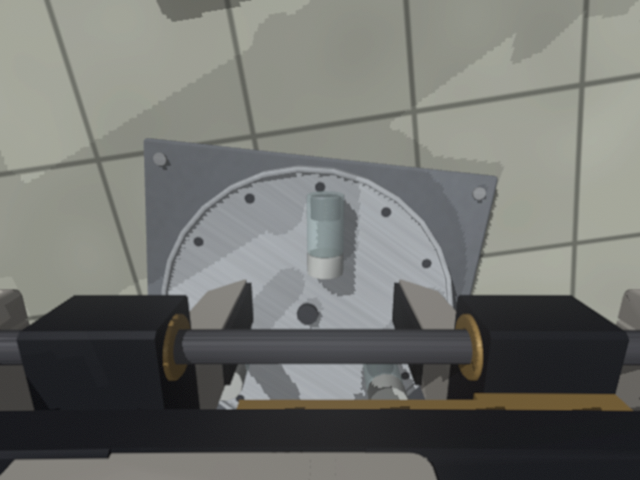

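The vial is upright in the image, base (326,196) and cap (325,276), centred on column 325.

```bash
python3 - <<'E'
from h import *
p,T=shot('wrist'); s=readout.observe(); Rm=R.from_rotvec(s['ee_rot']).as_matrix()
a=ray(p,T,(326,196),.056); b=ray(p,T,(325,276),.054); m=(a+b)/2
print(a,b,np.linalg.norm(a-b), Rm.T@(m-np.array(s['position'])))
for v in [(.5875,.104,.101),(.4771,.1381,.101)]: print(Rm.T@(np.array(v)-s['position']))
E
```

```text
[0.5637181  0.25179162 0.056     ] [0.55405849 0.18945469 0.054     ] 0.06311260848714709 [-0.00291926  0.00221117  0.17732364]
[-0.11423254  0.0472823   0.13135043]
[-0.09633413 -0.06686942  0.13131354]
```

Converted, 0.03 m is 0.6, -0.003 m is -0.06.

Request:
drive_effector --rows '[[[-0.06, 0.04, 0.6, 0, 0.7], [0, 0, 0.6, 0, 0.7], [0, 0, 0.6, 0, 0.7], [0, 0, 0.4, 0, 0.7], [0, 0, 0.2, 0, 0.7], [0, 0, 0, 0, 0.7]]]' --force 8

```text
clock: 5.5
position: [0.5581, 0.2204, 0.1112]
ee_rot: [-2.374, -2.057, 0.003]
force: [-0.5, -0.2, -0.8]
width: 0.697
gripper_force: 0.0
```

Request:
drive_effector --rows '[[[0, 0, 0, 0, 0.5], [0, 0, 0, 0, 0.4], [0, 0, 0, 0, 0.3], [0, 0, 0, 0, 0.2], [0, 0, 0, 0, 0.2], [0, 0, 0, 0, 0.2], [0, 0, 0, 0, 0.2], [0, 0, 0, 0, 0.2]]]' --force 8

```text
clock: 6.3
position: [0.5588, 0.2206, 0.1125]
ee_rot: [2.373, 2.058, 0.0]
force: [-0.5, -0.7, 4.2]
width: 0.305
gripper_force: 8.0
```

Converted, -0.03 m is -0.6, -0.02 m is -0.4.

Request:
drive_effector --rows '[[[0, 0, -0.2, 0, 0.2], [0, 0, -0.4, 0, 0.2], [0, 0, -0.6, 0, 0.2], [0, 0, -0.6, 0, 0.2], [0, 0, -0.6, 0, 0.2], [0, 0, -0.4, 0, 0.2], [0, 0, 0, 0, 0.2]]]' --force 12

```text
clock: 7.0
position: [0.5595, 0.2216, 0.2558]
ee_rot: [2.372, 2.058, 0.008]
force: [-0.5, 1.3, -0.5]
width: 0.302
gripper_force: 12.0
```

```bash
python3 look.py w3 tipped_vial standing_vial_a
```

```text
7.05 [0.559 0.221 0.254] [ 0.01029409  0.52672788 -0.70276731  1.64205722  0.37229655  1.10808292
 -0.93542647] [-0.22609369 -0.13352629 -0.97954422]
[[0.142, 0.99, 0.002], [0.99, -0.142, 0.001], [0.001, 0.002, -1.0]] cam [0.57  0.297 0.351] [-0.04 -0.28 -0.96]
tipped_vial [(0.76, [0.562, 0.236, 0.212], [324.0, 288.0])]
standing_vial_a []
```

View pics/w3.png

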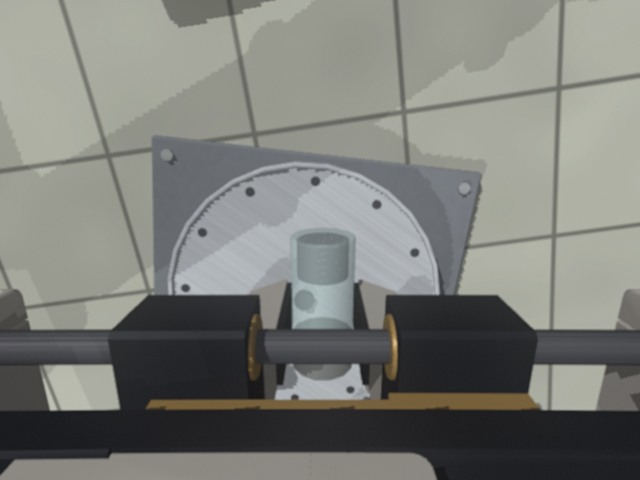

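The vial is held cleanly: it spans rows 230–380 at column 323 and the disc below has hardly turned. I'll get the bin pose from the corners in the scene crop.

Converted, -0.048 m is -0.96, 0.006 m is 0.12.

Request:
drive_effector --rows '[[[-0.96, 0.12, -0.06, 0, 0.2], [-0.96, 0.12, -0.06, 0, 0.2], [-0.96, 0.12, 0, 0, 0.2], [-0.96, 0.12, 0, 0, 0.2], [-0.96, 0.12, 0, 0, 0.2], [-0.96, 0.12, 0, 0, 0.2], [-0.96, 0.12, 0, 0, 0.2], [0, 0, 0, 0, 0.2], [0, 0, 0, 0, 0.2]]]' --force 12

```text
clock: 8.05
position: [0.5518, -0.1195, 0.2569]
ee_rot: [-2.375, -2.053, 0.002]
force: [0.1, 0.7, -1.2]
width: 0.3
gripper_force: 12.0
```

```bash
python3 - <<'E'
from h import *
p,T=shot('scene'); c=[ray(p,T,(180+u/3,140+v/3),.06)[:2] for u,v in [(217,122),(347,115),(355,190),(220,198)]]
c=np.array(c); print(c.round(3)); print(c.mean(0), [np.hypot(*(c[i]-c[(i+1)%4])).round(3) for i in range(4)], [np.arctan2(*(c[(i+1)%4]-c[i])[::-1]).round(3) for i in range(4)])
d,Td=shot('side'); print(find(p,T,'bin'),find(d,Td,'bin'),find(d,Td,'beaker'))
cv2.imwrite('pics/sidec2.png',cv2.resize(d['image'][240:360,290:450],None,fx=4,fy=4))
print(readout.observe()['joints'])
E
```

```text
[[ 0.589 -0.433]
 [ 0.446 -0.365]
 [ 0.499 -0.245]
 [ 0.64  -0.311]]
[ 0.54340603 -0.33851284] [np.float64(0.158), np.float64(0.131), np.float64(0.156), np.float64(0.132)] [np.float64(2.699), np.float64(1.156), np.float64(-0.436), np.float64(-1.972)]
[(0.84, array([ 0.575, -0.329,  0.019]), array([269., 205.])), (0.82, array([ 0.751, -0.405,  0.016]), array([216., 210.])), (0.79, array([ 0.291, -0.327,  0.027]), array([337., 177.])), (0.64, array([ 0.289, -0.578,  0.037]), array([306., 139.]))] [(0.88, array([ 0.761, -0.387,  0.013]), array([448., 303.])), (0.72, array([ 0.322, -0.579,  0.001]), array([312., 418.])), (0.71, array([ 0.332, -0.344,  0.011]), array([288., 334.])), (0.56, array([ 0.552, -0.328,  0.019]), array([367., 306.]))] [(0.62, array([ 0.747, -0.24 ,  0.068]), array([420., 254.])), (0.33, array([0.496, 0.028, 0.015]), array([306., 231.]))]
[ 0.60276756  0.45935712 -0.6836956   1.72525709  0.32379253  1.07306548
 -0.32635358]
```

View pics/sidec2.png

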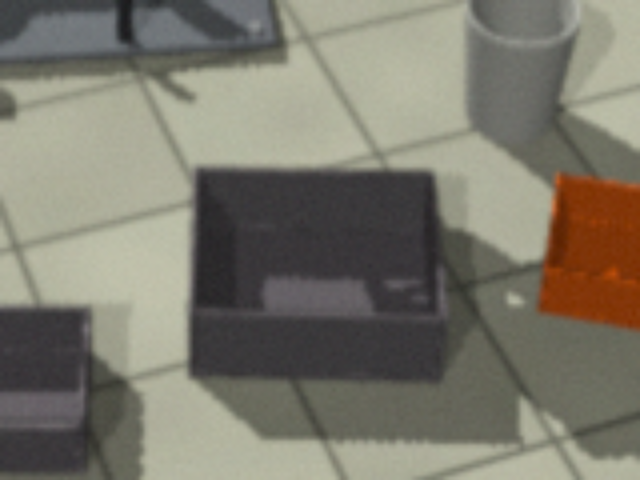

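The large grey bin's rim corners in this crop are (195,170), (435,172), (445,308) and (192,310). I'll check them against the scene result while moving.

Converted, -0.044 m is -0.88, -0.042 m is -0.84, 0.1475 rad is 0.047.

Request:
drive_effector --rows '[[[-0.88, 0.08, 0, 0, 0.2], [-0.88, 0.08, 0, 0, 0.2], [-0.88, 0.08, 0, 0, 0.2], [-0.88, 0.08, 0, 0, 0.2], [-0.84, 0.12, 0, 0, 0.2], [0, 0, 0.4, 0.047, 0.2], [0, 0, 0.6, 0.047, 0.2], [0, 0, 0.6, 0, 0.2], [0, 0, 0, 0, 0.2], [0, 0, 0, 0, 0.2]]]' --force 12

```text
clock: 9.3
position: [0.544, -0.336, 0.1786]
ee_rot: [-2.648, -1.689, 0.0]
force: [1.0, -1.1, 0.2]
width: 0.3
gripper_force: 12.0
```

```bash
python3 - <<'E'
from h import *
d,Td=shot('side')
c=np.array([ray(d,Td,(290+u/4,240+v/4),.06)[:2] for u,v in [(195,170),(435,172),(445,308),(192,310)]])
print(c.round(3),c.mean(0), [np.hypot(*(c[i]-c[(i+1)%4])).round(3) for i in range(4)], [np.arctan2(*(c[(i+1)%4]-c[i])[::-1]).round(3) for i in range(4)])
s=readout.observe(); Rm=R.from_rotvec(s['ee_rot']).as_matrix(); print(s['position'],Rm.round(3).tolist())
print(s['width'],s['joints'],Rm.T@(np.array([*c.mean(0),.0765])-s['position']))
p,T=shot('wrist'); cv2.imwrite('pics/w4.png',p['image'])
E
```

```text
[[ 0.499 -0.26 ]
 [ 0.647 -0.315]
 [ 0.602 -0.425]
 [ 0.455 -0.374]] [ 0.55083946 -0.34373902] [np.float64(0.158), np.float64(0.118), np.float64(0.155), np.float64(0.122)] [np.float64(-0.356), np.float64(-1.958), np.float64(2.81), np.float64(1.207)]
[ 0.5445539  -0.33631354  0.17958635] [[0.422, 0.907, 0.001], [0.907, -0.422, -0.0], [0.0, 0.001, -1.0]]
0.29917442789657694 [ 0.81224014  0.624176   -0.52676627  1.62691997  0.35947466  0.98707141
 -0.26782372] [-0.00412202  0.00868648  0.10309702]
```

View pics/w4.png

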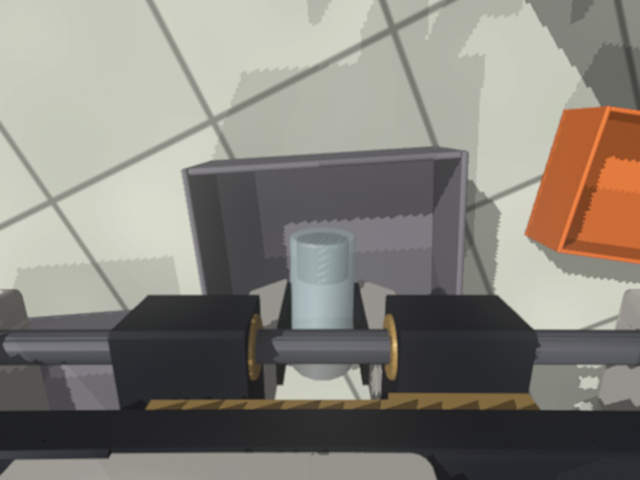

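The vial is over the bin, whose near rim corners are at (186,170) and (467,152). The left wall runs down to about (205,290) and the right wall to (462,300).

```bash
python3 - <<'E'
from h import *
p,T=shot('wrist'); s=readout.observe(); Rm=R.from_rotvec(s['ee_rot']).as_matrix()
a=ray(p,T,(186,170),.06);b=ray(p,T,(467,152),.06); e=(b-a)[:2]; L=np.hypot(*e); ang=np.arctan2(e[1],e[0]); n=np.array([e[1],-e[0]])/L
c=(a+b)[:2]/2+n*.065; print(L,ang,c,Rm.T@(np.array([*c,.0765])-s['position']))
E
```

```text
0.15721046124046684 -0.3730912243333252 [ 0.54743547 -0.34541465] [-0.00655049  0.00582064  0.10370854]
```

Converted, 0.03 m is 0.6, -0.006 m is -0.12, -0.06 rad is -0.0191.

Request:
drive_effector --rows '[[[-0.12, 0.12, 0, -0.0191, 0.2], [0, 0, 0.6, 0, 0.2], [0, 0, 0.6, 0, 0.2], [0, 0, 0.4, 0, 0.2], [0, 0, 0.2, 0, 0.2], [0, 0, 0.12, 0, 0.2], [0, 0, 0.08, 0, 0.2], [0, 0, 0, 0, 0.2]]]' --force 12

```text
clock: 10.25
position: [0.5468, -0.3451, 0.0789]
ee_rot: [2.598, 1.765, 0.001]
force: [0.3, -0.2, 0.1]
width: 0.298
gripper_force: 12.0
```

Converted, 0.002 m is 0.04, 0.001 m is 0.02.

Request:
drive_effector --rows '[[[0, 0, 0.04, 0, 0.2], [0, 0, 0.02, 0, 0.2], [0, 0, 0, 0, 0.32], [0, 0, 0, 0, 0.4], [0, 0, 0, 0, 0.5], [0, 0, 0, 0, 0.55], [0, 0, 0, 0, 0.6], [0, 0, 0, 0, 0.6]]]' --force 12

```text
clock: 11.05
position: [0.5464, -0.3449, 0.0752]
ee_rot: [-2.598, -1.766, -0.0]
force: [-0.7, 0.0, -1.0]
width: 0.596
gripper_force: 0.0
```

Request:
drive_effector --rows '[[[0, 0, -0.4, 0, 0.6], [0, 0, -0.6, 0, 0.6], [0, 0, -0.8, 0, 0.6], [0, 0, -0.8, 0, 0.6], [0, 0, -0.8, 0, 0.6], [0, 0, 0, 0, 0.6]]]'

```text
clock: 11.65
position: [0.549, -0.3454, 0.2515]
ee_rot: [2.591, 1.761, 0.007]
force: [0.9, -0.4, 0.2]
width: 0.603
gripper_force: 0.0
```

```bash
python3 look.py w5 tipped_vial
```

```text
11.7 [ 0.548 -0.345  0.249] [ 0.84192013  0.57125911 -0.56497974  1.5367728   0.32793324  1.12320021
 -0.16959405] [-0.77319426 -0.02367971 -0.93155932]
[[0.368, 0.93, 0.005], [0.93, -0.368, -0.003], [-0.001, 0.006, -1.0]] cam [ 0.576 -0.274  0.346] [-0.1  -0.27 -0.96]
tipped_vial [(0.83, [0.549, -0.338, 0.034], [317.0, 213.0])]
```

View pics/w5.png

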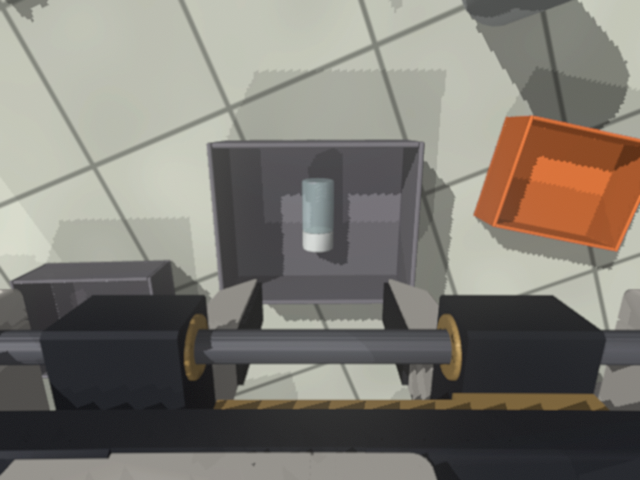

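The vial lies in the grey bin with the cap at (317,243) and the base at (317,185). Next is the tab: translate first, then turn so the fingers close along the feeder's y.

Converted, 0.041 m is 0.82, -0.017 m is -0.34, -0.14 rad is -0.0446.

Request:
drive_effector --rows '[[[0.82, -0.34, 0, 0, 0.6], [0.82, -0.34, 0, 0, 0.6], [0.82, -0.34, 0, 0, 0.6], [0.82, -0.34, 0, 0, 0.6], [0.82, -0.34, 0, 0, 0.6], [0.82, -0.34, 0, 0, 0.6], [0.82, -0.34, 0, 0, 0.6], [0.8, -0.32, 0, 0, 0.6], [0, 0, 0, -0.0446, 0.6], [0, 0, 0, -0.0446, 0.6]]]'

```text
clock: 12.75
position: [0.5404, 0.0109, 0.244]
ee_rot: [-2.315, -2.121, 0.002]
force: [0.2, -1.5, -0.7]
width: 0.602
gripper_force: 0.0
```

Request:
drive_effector --rows '[[[0, 0, 0, -0.0446, 0.6], [0, 0, 0, -0.0446, 0.6], [0, 0, 0, -0.0446, 0.6], [0, 0, 0, -0.0446, 0.6], [0, 0, 0, -0.0446, 0.6], [0, 0, 0, -0.0446, 0.6], [0, 0, 0, -0.0446, 0.6], [0, 0, 0, -0.0446, 0.6], [0, 0, 0, -0.0446, 0.6], [0, 0, 0, -0.0446, 0.6]]]'

```text
clock: 13.75
position: [0.5405, 0.0085, 0.2437]
ee_rot: [-0.41, -3.112, 0.0]
force: [0.6, 0.1, 0.1]
width: 0.601
gripper_force: 0.0
```

Request:
drive_effector --rows '[[[0, 0, 0, 0, 0.6], [0, 0, 0, 0, 0.6]]]'

```text
clock: 13.95
position: [0.5408, 0.0087, 0.2442]
ee_rot: [-0.426, -3.111, -0.0]
force: [-1.0, 0.5, -0.2]
width: 0.599
gripper_force: 0.0
```

```bash
python3 look.py w6 thumb_tab standing_vial_a tensioner_pivot
```

```text
14.0 [0.541 0.009 0.244] [ 0.61870137  0.56878844 -1.06351921  1.78117335  0.54811769  1.1251102
  0.67227287] [-0.47971692 -0.58791688  0.10087709]
[[-0.963, 0.268, -0.001], [0.268, 0.963, 0.0], [0.001, -0.0, -1.0]] cam [0.467 0.029 0.339] [ 0.27 -0.07 -0.96]
thumb_tab [(0.57, [0.417, 0.026, 0.062], [299.0, 54.0])]
standing_vial_a [(0.75, [0.583, 0.103, 0.103], [477.0, 271.0]), (0.63, [0.477, 0.138, 0.101], [506.0, 93.0])]
tensioner_pivot [(0.93, [0.5, 0.088, 0.041], [408.0, 150.0])]
```

View pics/w6.png

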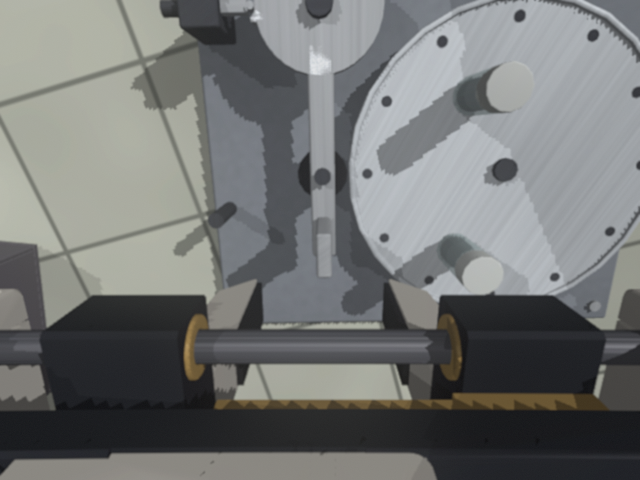

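The arm bar runs down column 322 to the tab at (323,233)–(326,276). The roller is at (322,177), the stop pin at (229,208), and both standing vials are upright at (505,85) and (480,272). I'll check the predicted tab against these pixels.

```bash
python3 - <<'E'
from h import *
p,T=shot('wrist'); s=readout.observe(); Rm=R.from_rotvec(s['ee_rot']).as_matrix()
C=np.array([.5345,.1537]);yaw=-.25;M=np.array([[np.cos(yaw),-np.sin(yaw)],[np.sin(yaw),np.cos(yaw)]])
tab=C+M@[.045,-.14]
for z in (.06,.11): print(z,[proj(p,T,[*(tab+M@[dx,0]),z]).round(0) for dx in (-.015,.015)])
print('bar meas', ray(p,T,(320,95),.06),ray(p,T,(323,225),.06))
a,b=[ray(p,T,q,.06)[:2] for q in ((320,95),(323,225))];print('bar ang',np.arctan2(*(b-a)[::-1]))
e=ray(p,T,(325.5,276),.11);print('tab end top',e, 'pred',tab+M@[.015,0])
print('tool frame',Rm.T@(np.array([*tab,.137])-s['position']),'tool y ang',np.arctan2(Rm[1,1],Rm[0,1]),'want',yaw+np.pi/2)
E
```

```text
0.06 [array([321., 216.]), array([321., 253.])]
0.11 [array([320., 234.]), array([321., 278.])]
bar meas [0.44601252 0.03314655 0.06      ] [0.53627539 0.01043118 0.06      ]
bar ang -0.24653855547377332
tab end top [0.55754887 0.0061573  0.11      ] pred [0.55799819 0.00320802]
tool frame [-0.0026579  -0.0012776   0.10818574] tool y ang 1.3016094803735458 want 1.3207963267948966
```

The prediction agrees to within 3 mm, so I'll descend and grip the tab.

Converted, 0.03 m is 0.6, -0.002 m is -0.04, -0.019 rad is -0.006.

Request:
drive_effector --rows '[[[-0.04, 0.02, 0.6, -0.006, 0.6], [0, 0, 0.6, 0, 0.6], [0, 0, 0.6, 0, 0.6], [0, 0, 0.3, 0, 0.6], [0, 0, 0, 0, 0.6], [0, 0, 0, 0, 0.6]]]' --force 15

```text
clock: 14.8
position: [0.5439, 0.0097, 0.1411]
ee_rot: [0.39, 3.117, 0.001]
force: [-0.1, 0.0, 0.3]
width: 0.6
gripper_force: 0.0
```

Request:
drive_effector --rows '[[[0, 0, 0, 0, 0.4], [0, 0, 0, 0, 0.3], [0, 0, 0, 0, 0.2], [0, 0, 0, 0, 0.1], [0, 0, 0, 0, 0], [0, 0, 0, 0, 0], [0, 0, 0, 0, 0], [0, 0, 0, 0, 0]]]' --force 15

```text
clock: 15.6
position: [0.5435, 0.009, 0.1402]
ee_rot: [-0.391, -3.117, 0.001]
force: [-1.2, -1.4, 1.7]
width: 0.11
gripper_force: 15.0
```

Converted, -0.0047 m is -0.094, 0.03 rad is 0.0095.

Request:
drive_effector --rows '[[[0, -0.094, 0, 0.0095, 0], [0, -0.094, 0, 0.0095, 0], [0, -0.094, 0, 0.0095, 0], [0, -0.094, 0, 0.0095, 0], [0, -0.094, 0, 0.0095, 0], [0, -0.094, 0, 0.0095, 0], [0, -0.094, 0, 0.0095, 0], [0, -0.094, 0, 0.0095, 0], [0, 0, 0, 0, 0]]]' --force 25

```text
clock: 16.5
position: [0.5297, -0.0264, 0.1402]
ee_rot: [-0.764, -3.046, 0.001]
force: [-3.0, 3.8, 0.2]
width: 0.108
gripper_force: 25.0
```

```bash
cat > ang.py <<'E'
from h import *
s=readout.observe(); C=np.array([.5345,.1537]);yaw=-.25;M=np.array([[np.cos(yaw),-np.sin(yaw)],[np.sin(yaw),np.cos(yaw)]])
P=C+M@[-.11,-.14]; d=M.T@(np.array(s['position'])[:2]-P); Rm=R.from_rotvec(s['ee_rot']).as_matrix(); r=np.arctan2(Rm[1,1],Rm[0,1])
print('r',np.hypot(*d),'angle by pos',np.arctan2(-d[1],d[0]),'by turn',1.3208-r,'joints',s['joints'],'F',Rm.T@s['force'],s['clock'])
E
python3 ang.py
```

```text
r 0.15403533431750338 angle by pos 0.2336439926007124 by turn 0.24170283790171898 joints [ 0.58720612  0.64703398 -0.91299591  1.91663165  0.6506789   0.90664564
  0.42542951] F [ 4.43901012  1.93693601 -0.24162261] 16.5
```

Converted, -0.0047 m is -0.094, -0.003 m is -0.06, 0.03 rad is 0.0095.

Request:
drive_effector --rows '[[[0, -0.094, 0, 0.0095, 0], [0, -0.094, 0, 0.0095, 0], [0, -0.094, 0, 0.0095, 0], [0, -0.094, 0, 0.0095, 0], [0, -0.094, 0, 0.0095, 0], [0, -0.06, 0, 0.0064, 0], [0, 0, 0, 0, 0], [0, 0, 0, 0, 0]]]' --force 25

```text
clock: 17.3
position: [0.5161, -0.0474, 0.1403]
ee_rot: [-1.016, -2.972, -0.002]
force: [-1.5, 7.8, -1.0]
width: 0.111
gripper_force: 25.0
```

```bash
python3 ang.py
```

```text
r 0.1538414700400277 angle by pos 0.3965853829354874 by turn 0.4087722945533496 joints [ 0.61671444  0.61571864 -0.8802447   1.9475558   0.61831773  0.87250489
  0.32046288] F [5.92050779 5.27434629 1.01569062] 17.3
```

Converted, -0.002 m is -0.04, -0.001 m is -0.02, 0.01 rad is 0.0032.

Request:
drive_effector --rows '[[[0, -0.04, 0, 0.0032, 0], [0, -0.02, 0, 0, 0], [0, -0.02, 0, 0, 0], [0, 0, 0, 0, 0], [0, 0, 0, 0, 0]]]' --force 25

```text
clock: 17.8
position: [0.5142, -0.0497, 0.1403]
ee_rot: [-1.031, -2.968, -0.005]
force: [2.2, 11.3, -4.4]
width: 0.11
gripper_force: 25.0
```

```bash
python3 ang.py
```

```text
r 0.15379792204462206 angle by pos 0.4158652294815796 by turn 0.41860649468284217 joints [ 0.62303577  0.61265741 -0.87960384  1.95212598  0.6157457   0.86768874
  0.31710686] F [ 5.26811329 10.24550908  4.45849784] 17.8
```

Converted, -0.001 m is -0.02.

Request:
drive_effector --rows '[[[0, -0.02, 0, 0, 0], [0, -0.02, 0, 0, 0], [0, 0, 0, 0, 0], [0, 0, 0, 0, 0]]]' --force 25

```text
clock: 18.2
position: [0.5139, -0.0502, 0.1404]
ee_rot: [1.029, 2.967, 0.009]
force: [6.1, 14.5, -8.9]
width: 0.109
gripper_force: 25.0
```

```bash
python3 ang.py; python3 - <<'E'
from h import *
for c in ('scene','side'):
    p,T=shot(c)
    for n in ('tipped_vial','standing_vial_a','beaker'): print(c,n,[(round(a,2),b.tolist()) for a,b,_ in find(p,T,n)])
E
```

```text
r 0.15378174695420016 angle by pos 0.41938671176105713 by turn 0.4178337182974088 joints [ 0.62656968  0.61184735 -0.881126    1.95397296  0.61526119  0.86450459
  0.31966768] F [ 4.22821332 15.11184     9.01894492] 18.2
scene tipped_vial []
scene standing_vial_a [(0.57, [0.481, 0.147, 0.086]), (0.28, [0.747, -0.211, 0.069])]
scene beaker []
side tipped_vial [(0.62, [0.547, -0.346, 0.03]), (0.46, [0.472, 0.019, 0.014])]
side standing_vial_a [(0.48, [0.477, 0.131, 0.084])]
side beaker [(0.66, [0.746, -0.241, 0.069])]
```

The commanded 2 mm gave only 0.6 mm of motion and the force doubled, so the arm is on its end stop. I'm handing in.

```bash
python3 -c "
from cell import workorder; print(workorder.sign_off())"
```

```text
the job is handed in; nothing more can be done
None
```

The tipped vial is lying in the large grey bin and I handed in with the gripper still holding the tensioner arm back on its end stop (about 0.42 rad); the last check re-found only one of the two standing vials, the other probably hidden behind the gripper, though both stood upright just before I gripped the tab.

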